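# Twist-lock a basket stop into the bread counter's channel rail

### The job

Fit the loose orange basket stop in the rail's aluminium channel at the white marks: put its foot bar lengthwise through the slot, gently push it down on the blue spring strip just far enough to clear the channel's edges, turn it ninety degrees and ease off so that the spring lifts it and its grooves catch fully on the edges. Do not crush the spring strip or ram the channel, let go of the stop standing upright, and leave the other things on the counter where they are.

Things in the scene. Friction and masses are not known exactly. Their poses are not given: they have to be found in the camera images.
- stop: loose basket stop, about 160 g, 86 mm tall, standing upright on the counter at the start. Origin: centre of the underside of its steel foot; z up the post; x along the foot bar, which is 40 long (x) x 20 wide (y) x 6 thick. Neck of 18 diameter from height 6 to 26, brass collar of 36 diameter from 26 to 30, square grip above. A half turn looks the same; it may be turned either way
- stop_grip (a point): middle of the stop's orange square grip, 58 mm above the stop's origin, on the post's axis, axes as the stop's. The grip is 28 x 28 mm (flats facing x and y), from 30 to 86 mm above the origin; a black line on its top runs along x, the length of the foot bar
- stop_ridge (a point): top of the ridge at the foot bar's +x end, 10 mm above the stop's origin, axes as the stop's. A ridge 4 mm high and 3 wide runs along y across each end of the bar (17 to 20 mm from the axis), so a groove 8 wide and 4 deep (floor 6 mm above the origin) lies between the neck and each ridge
- plinth: the rail's fixed wooden plinth, 150 (x) x 260 (y) x 34 mm high. Origin: centre of its underside. An aluminium channel lies along y in its 78 mm wide recess, full length, open at the top: 54 mm wide outside, 48 inside, slot 23 mm between the lips. The lips' inner edges turn down to 7 mm below the lips' top and are 3 mm thick (11.5 to 14.5 mm from the slot's middle)
- rail_mid (a point): point on the plinth's middle, 38 mm up: the NOMINAL middle of the slot at the lips' top; axes as the plinth's. The channel lies on packing: the slot's true middle is up to 9 mm to either side of this (x) and the lips' true top up to 4 mm above or below; neither is measured, so feel or look for it. The channel is parallel to the plinth and stays put
- mark (a point): the point midway between the two white mark strips, at the height of the plinth's wooden top (34 mm above the counter), at plinth x = 0, y = -50 mm; axes as the plinth's (x across the channel, y along it). 135 mm from it, along +y, a white-gripped stop of the same kind is already locked crosswise in the channel: it shows the finished state
- spring (a joint): how far the blue spring strip (120 x 18 mm, centred at the marks) is pushed down, m. At 0 (free) its top is 9 mm below the lips' top. It pushes up with 2 N, and 1 N more per mm. At 8 mm (10 N) a stop's ridges just clear under the down-turned edges and it can be turned; past 12 mm (14 N) the spring is crushed; a stop locked with the edges in its grooves holds it at 4 mm (6 N)
- jam: bystander: loose amber jam jar, 64 diameter, 95 tall; origin under its centre
- cup: bystander: loose white mug, 80 diameter, 85 tall; origin under its centre
- roll_a: bystander: loose golden bread roll, 84 diameter, 58 tall, on the bread board; origin under its centre
- roll_b: bystander: loose brown bread roll, 80 diameter, 55 tall, on the bread board; origin under its centre

How it is judged:
On the way, in this order (a step that is already met when the one before it is completed fails the run):
1. the foot bar is through the slot at the marks, lengthwise, and presses on the spring strip (angle between the x axis of stop and the y axis of mark, either way round below 0.25 rad and horizontal distance between stop and mark below 0.02 m and value of joint spring above 0.001 m), for 0.1 s.
2. the stop is pushed down and turned crosswise under the channel's edges (angle between the x axis of stop and the x axis of mark, either way round below 0.35 rad and horizontal distance between stop and mark below 0.02 m and value of joint spring above 0.0055 m), for 0.05 s.
At the end, for the whole second after the job is handed in: the stop stands upright (within 0.1 rad) in the channel, released and at rest, its foot bar crosswise to the channel within 0.22 rad and within 15 mm of the marks along the channel (20 mm in all), with the channel's edges fully in its grooves: the spring strip it holds down reads 2.5 to 5.5 mm (angle between the x axis of stop and the x axis of mark, either way round below 0.22 rad and horizontal distance between stop and mark below 0.02 m and y of stop in the frame of mark between -0.015 and 0.015 m and value of joint spring between 0.0025 and 0.0055 m and angle between stop's own z axis and vertical below 0.1 rad and contact force between the fingers and stop below 0.1 N and linear speed of stop below 0.02 m/s); the robot touches nothing.
It fails at once if the spring strip is crushed: pushed down more than 12 mm (value of joint spring above 0.012 m).
It fails at once if the stop is rammed against the rail with more than 30 N (contact force between stop and plinth above 30 N).
It fails at once if the jar, the mug or a bread roll is pushed more than 30 mm (distance of any of jam, cup, roll_a, roll_b from where it was at the start of the episode above 0.03 m).
It also fails if it takes over 72 s, if anything falls off the work surface, if the arm or the gripper's body presses on something with over 40 N, if the wrist force passes 120 N, or if a joint passes its speed limit or range.

### The arm

A 6-joint arm with a two-finger parallel gripper is mounted at the origin on the work surface. World frame = base frame: x ahead of the robot, y to its left, z up, the work surface at z = 0. Lengths are in m, angles in rad, forces in N, time in s.
With the tool pointing down it reaches from about 0.375 to 0.975 m from the base axis. Payload 3.8 kg.
Tool frame: the origin (TCP) lies at the very end of the fingers, on their centre line; the grasp point (between the pads) lies 19 mm behind it; z points along the fingers, y is the line along which they close (so a half turn about z gives the same grasp; the last joint's range is limited). The gripper opens to 85 mm and grips with 20 to 120 N. Pads are 22 mm wide; open, the fingers measure 114 mm over their backs; the gripper's body (76 mm by 85 mm) begins 54 mm behind the grasp point. The pads swing forward as they close: fully open they stand 13 mm farther back than shut.
Start: joints at [-1.324, 0.264, 1.604, -0, 1.274, -0.037], TCP at [0.189, -0.648, 0.231] pointing down, gripper open.
Joint ranges: [-2.63, 2.63], [-0.94, 2.18], [0.31, 2.57], [-1.31, 4.45], [0, 2.66], [-2.55, 2.55]. Speed limits (rad/s): [2.57, 2.57, 3.14, 3.14, 3.14, 3.14].

### API

Orientations are given as a rotation vector (axis times angle).
In Python, from workcell import monitor, viewer, job gives the robot as it stands. The module is installed in compiled form; this text tells all that it offers.
- The arm moves only by the tool step_arm, never from a script. Its argument "series" is one flat list of numbers, 4 for each row, row after row: the shift along the tool's x, y, z in m, then the turn about the tool's z in rad. A call has 1 to 8 rows; each row is the pose to reach, as a shift and turn from the pose commanded when the call began, along the tool's axes at that moment; what a row does not reach only later rows make up. A row lasts 1/8 s, in which the tool goes at most 62.5 mm and 10.7 degrees, less where a joint would pass 70% of its speed; a pose out of reach is approached as far as the arm can. A call with a gripper value outside its range is refused whole. "gripper" is the opening, from 0 (shut) to 1 (fully open), set as the call begins (left out, the last holds). The fingers move at their own pace and stop on an object; "newtons" is the grip in N (left out, the last holds). Time passes only in rows, so rows that repeat a pose let the fingers close. It gives the time, the measured TCP pose, the force, the opening and the grip force at its end, in the units of the state.
- monitor.read_state(): the state, without advancing time (a new reading comes with each control period).
- viewer.read_camera(name): name is "scene" or "top" or "wrist"; returns a dict with "image" (400x640x3 uint8, red, green, blue), "intrinsics" (3x3 intrinsics, pixels), "T" (4x4, takes a point from camera to world coordinates); the wrist camera has in their place "hand_eye" (4x4, takes a point from camera to tool coordinates, whose origin is the TCP and whose axes are the flange's). Camera axes: x right, y up, looking along -z (the intrinsics and any distortion apply to the point x, -y, -z); pixel columns grow to the right and rows downward; lengths in m; the calibration is good to about 2 mm. The wrist camera is an equidistant fisheye: a pixel r from the principal point sees the ray r / f radians off the axis. A picture is of the moment at which its call begins: read the wrist's pose just before it. There is no depth.
- job.finish_job(): hands the job in; it is judged then, once.
Trained networks look in a picture, given as the dict that the camera call returned (one of the last four; its "shot" number tells which), for a name from the list of things; names that differ only in an ending like _2 or _b are one class to them, and where a whole thing is asked for, a point or a joint stands for the part that bears it (a point fixed in the world has none). Each returns a list of dicts, best first, with "score" (0 to 1); they miss things now and then, are a little off and sometimes report something else, mostly with a low value. They report only what shows in the picture. A call takes as long as a camera call.
- viewer.boxes_of(picture, label): "extent" ([centre column, centre row, width, height] in pixels, round what is visible of it).
- viewer.spot_point(picture, label): "point" ([column, row] in pixels: a listed point, or the origin of a listed thing).
The state is a dict: "time": time; "q": joint angles; "joint_vel": joint speeds; "joint_torque": joint torques, N m; "tool_pos": TCP position; "tcp_rot": TCP orientation; "wrist_force": force on the tool from outside, world axes, zero at the start; "torque": the same for the moment, N m; "width": opening from 0.0 (shut) to 1.0 (fully open); "grip_force": force on a finger pad.
Only numpy, scipy, OpenCV 4.12 (cv2) and the standard library are available. Lean on these libraries where they do the work, as an engineer would, in place of code of your own. Each camera call takes 0.05 s, during which the arm holds its last target. There are 200 camera calls.

## Working session

There is one attempt and no reset: what is moved stays moved. The work goes in short steps, Python scripts to look and compute and a tool call to move; the robot and the scene stay as the last step left them, time stands still between calls to the robot, and variables do not carry over. Pictures are saved under pics/ and viewed, at most 10 in all, crops included, and the job is handed in when it is done.

Besides the shell and the picture viewer there is one more tool, called after ">>>" as name(argument=value, ...) on one line, values as JSON. step_arm: Moves the arm, as the interface text tells. Its arguments: {"type":"object","properties":{"series":{"type":"array"},"gripper":{"type":"number"},"newtons":{"type":"number"}},"required":["series"]}

```bash
mkdir -p pics; cat > h.py <<'E'
import numpy as np, cv2
from scipy.spatial.transform import Rotation as R
from workcell import monitor, viewer, job
def ray(p,uv,st=None):
    K=np.array(p["intrinsics"]); 
    u=(uv[0]-K[0,2])/K[0,0]; v=(uv[1]-K[1,2])/K[1,1]
    if "hand_eye" in p:
        r=np.hypot(u,v); s=np.sin(r)/max(r,1e-9); d=np.array([u*s,-v*s,-np.cos(r)])
        W=np.eye(4); W[:3,:3]=R.from_rotvec(st["tcp_rot"]).as_matrix(); W[:3,3]=st["tool_pos"]
        T=W@np.array(p["hand_eye"])
    else:
        d=np.array([u,-v,-1.]); T=np.array(p["T"])
    d=T[:3,:3]@d
    return T[:3,3],d/np.linalg.norm(d)
def atz(r,z): o,d=r; return o+d*(z-o[2])/d[2]
def tri(rs):
    A=sum(np.eye(3)-np.outer(d,d) for o,d in rs); b=sum((np.eye(3)-np.outer(d,d))@o for o,d in rs)
    x=np.linalg.solve(A,b); return x,[np.linalg.norm(np.cross(x-o,d)) for o,d in rs]
def proj(p,X,st=None):
    K=np.array(p["intrinsics"])
    if "hand_eye" in p:
        W=np.eye(4); W[:3,:3]=R.from_rotvec(st["tcp_rot"]).as_matrix(); W[:3,3]=st["tool_pos"]
        T=W@np.array(p["hand_eye"])
    else: T=np.array(p["T"])
    c=T[:3,:3].T@(np.array(X)-T[:3,3]); x,y,z=c[0],-c[1],-c[2]
    if "hand_eye" in p:
        h=np.hypot(x,y); t=np.arctan2(h,z); return np.array([K[0,2]+K[0,0]*t*x/h,K[1,2]+K[1,1]*t*y/h])
    return np.array([K[0,2]+K[0,0]*x/z,K[1,2]+K[1,1]*y/z])
def save(p,n): cv2.imwrite("pics/"+n,cv2.cvtColor(p["image"],cv2.COLOR_RGB2BGR))
E
python3 - <<'E'
from h import *
st=monitor.read_state(); print(st["tool_pos"],st["tcp_rot"])
ps={n:viewer.read_camera(n) for n in("scene","top","wrist")}
np.set_printoptions(precision=4,suppress=True)
for n,p in ps.items():
    save(p,n+"0.png"); print(n,np.array(p["intrinsics"]).tolist(),np.array(p.get("T",p.get("hand_eye"))))
for l in("stop","stop_grip","stop_ridge","plinth","rail_mid","mark","jam","cup","roll_a"):
    rs=[]
    for n,p in ps.items():
        for d in viewer.spot_point(p,l)[:3]:
            r=ray(p,d["point"],st); rs.append(r); print(l,n,round(d["score"],2),np.round(d["point"],1),atz(r,{"stop_grip":.058,"rail_mid":.038,"mark":.034,"stop_ridge":.01}.get(l,0)))
E
python3 - <<'E'
import cv2,numpy as np
a=[cv2.imread(f"pics/{n}0.png") for n in("scene","top","wrist")]
cv2.imwrite("pics/a.png",cv2.resize(np.vstack(a[:2]),None,fx=.75,fy=.75))
E
```

```text
[ 0.18882876 -0.64728967  0.22996745] [-3.10784167e+00 -4.44077205e-01  3.64927857e-04]
scene [[467.06738415733975, 0.0, 318.1502692941111], [0.0, 467.06738415733975, 199.65641514817338], [0.0, 0.0, 1.0]] [[-0.6173 -0.4507  0.6448  1.1933]
 [ 0.7865 -0.3367  0.5177  0.6299]
 [-0.0162  0.8268  0.5623  0.6412]
 [ 0.      0.      0.      1.    ]]
top [[401.63230115408214, 0.0, 323.4069700262248], [0.0, 401.63230115408214, 199.77202334918485], [0.0, 0.0, 1.0]] [[ 0.0288  0.985  -0.1702  0.3329]
 [-0.9994  0.0317  0.0148  0.086 ]
 [ 0.02    0.1697  0.9853  1.1008]
 [ 0.      0.      0.      1.    ]]
wrist [[309.70691628693146, 0.0, 324.42283811540074], [0.0, 309.70691628693146, 197.7708400040186], [0.0, 0.0, 1.0]] [[ 0.0006  0.9546  0.2979  0.0772]
 [ 1.     -0.0006 -0.0002 -0.0002]
 [ 0.      0.2979 -0.9546 -0.1429]
 [ 0.      0.      0.      1.    ]]
stop scene 0.89 [215.2 171.6] [ 0.5185 -0.2659  0.    ]
stop top 0.66 [444.2 207.6] [ 0.5118 -0.268   0.    ]
stop_grip scene 0.76 [207.2 151.5] [ 0.5221 -0.2811  0.058 ]
stop_grip top 0.75 [456.7 205.5] [ 0.5091 -0.2828  0.058 ]
stop_grip 
[... 428 characters left out ...]
5 0.0864 0.038 ]
rail_mid top 0.23 [455.6 204.3] [ 0.5156 -0.287   0.038 ]
mark scene 0.85 [293.5 208.7] [0.5588 0.0488 0.034 ]
mark scene 0.69 [453.3 244. ] [0.459  0.3871 0.034 ]
mark scene 0.61 [306.  217.2] [0.5668 0.0918 0.034 ]
mark top 0.8 [336.  187.3] [0.5526 0.0368 0.034 ]
mark top 0.42 [447.1 210.6] [ 0.4983 -0.2648  0.034 ]
jam scene 0.67 [391.4 208.7] [0.3843 0.2018 0.    ]
jam top 0.89 [269.2 252.8] [0.3725 0.2122 0.    ]
cup scene 0.66 [454.2 245. ] [0.4199 0.3765 0.    ]
cup top 0.9 [211.8 232. ] [0.4241 0.3713 0.    ]
roll_a scene 0.95 [464.2 287.9] [0.5264 0.4455 0.    ]
roll_a top 0.94 [188.1 186.2] [0.5492 0.4464 0.    ]
roll_a top 0.6 [220.7 177.9] [0.5758 0.358  0.    ]
```

View pics/a.png

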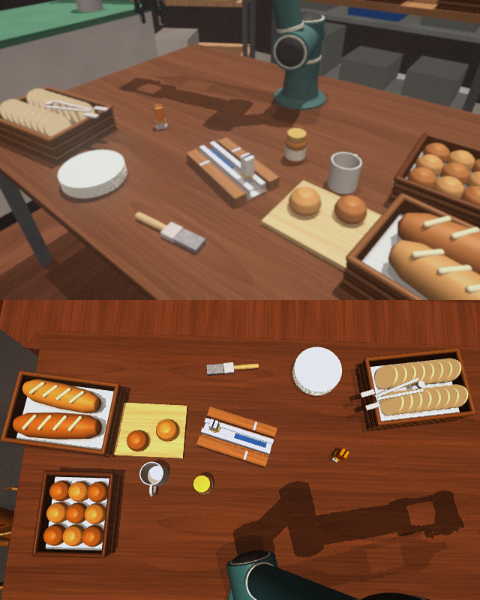

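Top view (stacked, lower half): orange stop at about (341,453), rail at about (237,436) with the blue spring on its right half, and the white stop at the left end. The networks agree. Moving over the loose stop.

>>> step_arm(series=[0.04, -0.025, 0, 0, 0.1, -0.06, 0, 0, 0.15, -0.095, 0, 0, 0.205, -0.13, 0, 0, 0.26, -0.165, 0, 0, 0.31, -0.2, 0, 0, 0.36, -0.23, 0, 0, 0.39, -0.25, 0, 0], gripper=1)

```text
time: 2.5
tool_pos: [0.495, -0.2965, 0.2316]
tcp_rot: [3.109, 0.447, 0.001]
wrist_force: [0.3, -0.1, 0.1]
width: 1.0
grip_force: 0.0
```

```bash
cat > look.py <<'E'
from h import *
import sys
np.set_printoptions(precision=4,suppress=True)
st=monitor.read_state(); p=viewer.read_camera("wrist"); save(p,sys.argv[1]); print(st["time"],st["tool_pos"],st["tcp_rot"])
import pickle
Z={"stop_grip":.058,"rail_mid":.038,"mark":.034,"stop_ridge":.01}
D={}
for l in sys.argv[2:]:
    for d in viewer.spot_point(p,l)[:2]:
        r=ray(p,d["point"],st); D.setdefault(l,r); print(l,round(d["score"],2),np.round(d["point"],1),atz(r,Z.get(l,0)))
q={k:v for k,v in p.items()}
pickle.dump((dict(st),q,D),open("pics/"+sys.argv[1]+".pkl","wb"))
E
python3 look.py w1.png stop stop_grip stop_ridge
```

```text
2.5 [ 0.495  -0.2965  0.2316] [3.1095 0.447  0.0013]
stop 0.67 [309.8 151.3] [ 0.5091 -0.2738  0.    ]
stop_grip 0.69 [324.1 141.4] [ 0.5324 -0.2851  0.058 ]
stop_grip 0.64 [309.5 161.1] [ 0.5083 -0.2764  0.058 ]
stop_ridge 0.87 [323. 141.] [ 0.5269 -0.2854  0.01  ]
```

View pics/w1.png

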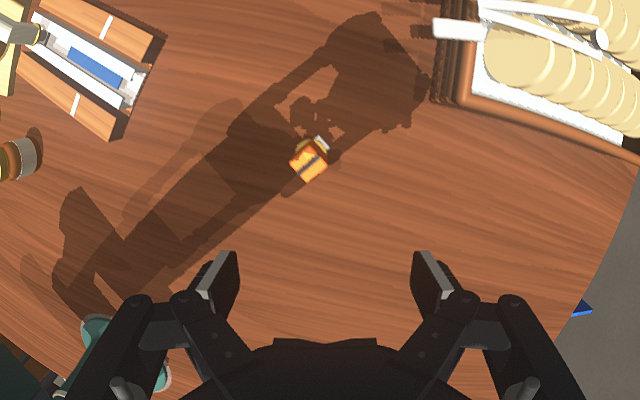

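Wrist view: the stop is at about (309,158). The black line on its top runs from (300,172) to (326,148), so the foot's yaw is about -0.6. The rail is at upper left (75,65). Moving lower and turning to align for a second view.

>>> step_arm(series=[0.005, -0.005, 0.02, -0.18, 0.01, -0.01, 0.04, -0.36, 0.015, -0.015, 0.06, -0.54, 0.02, -0.018, 0.08, -0.72, 0.02, -0.018, 0.08, -0.72])

```text
time: 3.32
tool_pos: [0.5055, -0.2762, 0.1493]
tcp_rot: [-2.754, -1.505, 0.004]
wrist_force: [-0.3, -0.5, 0.0]
width: 0.997
grip_force: 0.0
```

```bash
python3 look.py w2.png stop stop_grip stop_ridge
cat > top.py <<'E'
from h import *
import pickle,sys
np.set_printoptions(precision=4,suppress=True)
L=[pickle.load(open("pics/"+n+".pkl","rb")) for n in sys.argv[1:]]
for k in("stop","stop_grip","stop_ridge"):
    rs=[l[2][k] for l in L if k in l[2]]
    if len(rs)>1: print(k,tri(rs))
E
python3 top.py w1.png w2.png
```

```text
3.325 [ 0.5055 -0.2762  0.1493] [-2.7536 -1.5052  0.0038]
stop 0.67 [328.  180.9] [ 0.51   -0.2756  0.    ]
stop_grip 0.67 [331.8 200.4] [ 0.5116 -0.278   0.058 ]
stop_ridge 0.71 [347.9 183.2] [ 0.526  -0.2853  0.01  ]
stop (array([ 0.5108, -0.2737,  0.0086]), [np.float64(0.00036167754458508804), np.float64(0.0003616775445849877)])
stop_grip (array([ 0.5198, -0.284 ,  0.0418]), [np.float64(0.010759729956397292), np.float64(0.010759729956397259)])
stop_ridge (array([ 0.5264, -0.2854,  0.0093]), [np.float64(0.0004485033828463917), np.float64(0.00044850338284611207)])
```

View pics/w2.png

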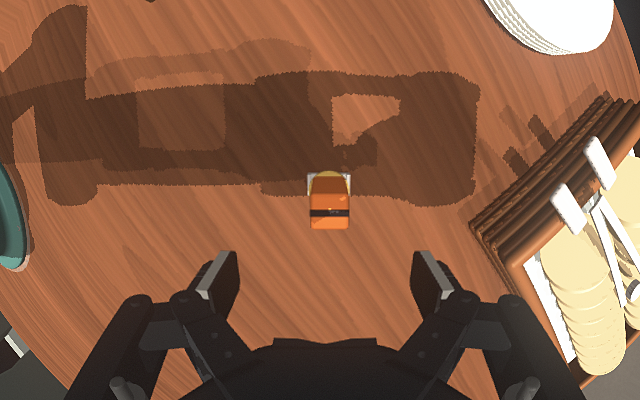

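The stop is at (329,200) with its black line near-horizontal at row 212, so the tool is aligned. Refining the centre and yaw from the top face.

```bash
python3 - <<'E'
from h import *
import pickle
np.set_printoptions(precision=4,suppress=True)
st,p,D=pickle.load(open("pics/w2.png.pkl","rb"))
im=p["image"].astype(int); sub=im[195:240,300:360]
dark=(sub.max(2)<70); ys,xs=np.nonzero(dark[5:32,8:52]); ys+=200; xs+=308
P=np.array([atz(ray(p,(x,y),st),.086)[:2] for x,y in zip(xs,ys)])
print(len(P),P.mean(0)); c=P-P.mean(0); v=np.linalg.svd(c)[2][0]; print("yaw",np.arctan2(v[1],v[0]), np.ptp(c@v))
Rm=R.from_rotvec(st["tcp_rot"]).as_matrix(); print("tool x yaw",np.arctan2(Rm[1,0],Rm[0,0]))
for C in (P.mean(0),D["stop"] and atz(D["stop"],0)[:2]):
    print("delta tool",Rm.T@np.r_[C-st["tool_pos"][:2],0.039-st["tool_pos"][2]])
E
```

```text
179 [ 0.5092 -0.2769]
yaw -0.5637234549480262 0.02704417652186287
tool x yaw 1.0005008200423244
delta tool [0.0014 0.0039 0.1103]
delta tool [0.003  0.004  0.1103]
```

>>> step_arm(series=[0.002, 0.004, 0.02, -0.007, 0.002, 0.004, 0.045, -0.007, 0.002, 0.004, 0.07, -0.007, 0.002, 0.004, 0.09, -0.007, 0.002, 0.004, 0.109, -0.007, 0.002, 0.004, 0.109, -0.007])

```text
time: 4.28
tool_pos: [0.5106, -0.2755, 0.0401]
tcp_rot: [-2.746, -1.519, 0.003]
wrist_force: [0.1, -0.2, -0.5]
width: 0.999
grip_force: 0.0
```

>>> step_arm(series=[0, 0, 0, 0, 0, 0, 0, 0, 0, 0, 0, 0, 0, 0, 0, 0, 0, 0, 0, 0, 0, 0, 0, 0, 0, 0, 0, 0, 0, 0, 0, 0], gripper=0, newtons=50)

```text
time: 5.28
tool_pos: [0.5122, -0.2765, 0.0427]
tcp_rot: [2.749, 1.521, 0.0]
wrist_force: [-0.7, 0.3, 5.9]
width: 0.322
grip_force: 55.9
```

Gripped (27 mm). Lifting and moving near the rail, then looking.

>>> step_arm(series=[0, 0, -0.02, 0, 0, 0, -0.06, 0, 0.03, -0.015, -0.09, 0, 0.075, -0.04, -0.11, 0, 0.12, -0.065, -0.11, 0, 0.165, -0.085, -0.11, 0, 0.193, -0.1, -0.11, 0, 0.193, -0.1, -0.11, 0])

```text
time: 6.28
tool_pos: [0.5297, -0.0577, 0.1529]
tcp_rot: [-2.746, -1.526, -0.001]
wrist_force: [0.1, -0.4, -1.5]
width: 0.32
grip_force: 55.2
```

```bash
python3 look.py w3.png mark rail_mid stop stop_ridge plinth
```

```text
6.275 [ 0.5297 -0.0577  0.1529] [-2.7462 -1.5257 -0.0007]
mark 0.72 [351.6 234.4] [ 0.5305 -0.1054  0.034 ]
mark 0.63 [279.9  79.6] [0.5508 0.0452 0.034 ]
rail_mid 0.83 [267.   20.6] [0.5692 0.0945 0.038 ]
stop 0.62 [322.  228.3] [ 0.5027 -0.0977  0.    ]
stop 0.49 [353.5 233.4] [ 0.5275 -0.1201  0.    ]
stop_ridge 0.55 [354.4 234.8] [ 0.529  -0.1177  0.01  ]
plinth 0.9 [272.1  30.7] [0.5676 0.0955 0.    ]
```

View pics/w3.png

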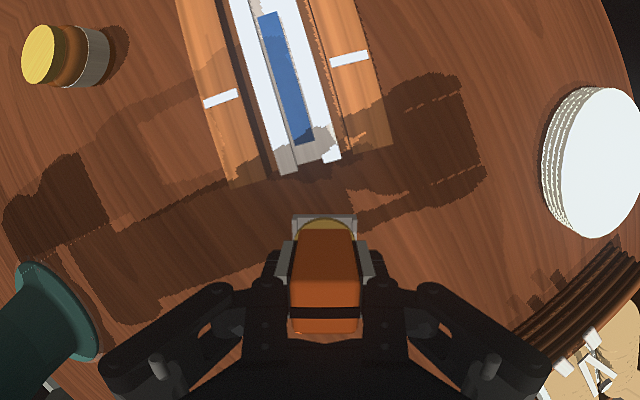

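The white marks are at about (221,99) and (350,59), with the slot and blue strip between them. The held stop's foot is at (325,222). Measuring the marks and lip profile.

```bash
cat > rail.py <<'E'
from h import *
import pickle,sys
np.set_printoptions(precision=4,suppress=True,linewidth=200)
def marks(p,st,wins):
    M=[];
    for (a,b) in wins:
        s=p["image"][b-16:b+17,a-24:a+25].astype(int)
        ys,xs=np.nonzero((s.min(2)>170)); 
        n,lab,stats,cen=cv2.connectedComponentsWithStats((s.min(2)>150).astype(np.uint8))
        k=1+np.argmax(stats[1:,4]); M.append(atz(ray(p,(cen[k][0]+a-24,cen[k][1]+b-16),st),.034)); print(stats[k],M[-1])
    return M
if __name__=="__main__":
    n=sys.argv[1]; w=[int(x) for x in sys.argv[2:6]]
    st,p,D=pickle.load(open("pics/"+n+".pkl","rb"))
    M=marks(p,st,[w[:2],w[2:]]); m=(M[0]+M[1])/2; ex=M[1]-M[0]; ex=ex/np.linalg.norm(ex); ey=np.array([-ex[1],ex[0],0])
    print("mark",m,"x yaw",np.arctan2(ex[1],ex[0]),"sep",np.linalg.norm(M[1]-M[0]))
    for s in (-.04,-.02,0,.02,.04):
        row=[]
        t=np.arange(-.042,.0421,.001)
        for x in t:
            u=proj(p,m+ex*x+ey*s+np.array([0,0,.004]),st)
            c=cv2.getRectSubPix(p["image"],(1,1),tuple(float(a) for a in u))[0,0].astype(int)
            row.append("B" if c[2]>c[0]+40 else "o" if c[0]>c[2]+40 else str(min(9,c.mean()//26)).split(".")[0])
        print(f"{s*1000:5.0f}","".join(row))
E
python3 rail.py w3.png 221 99 350 59
```

```text
[  6   5  35  21 338] [0.4992 0.0621 0.034 ]
[  3   7  40  18 385] [0.6087 0.0304 0.034 ]
mark [0.5539 0.0463 0.034 ] x yaw -0.2816289117187257 sep 0.11400564616998238
  -40 ooooo222222ooooo58999999999999995565BBBBBBBBBBBBBBBBB458999999999999998oooooooooooooo
  -20 ooooo2222222oooo59999999999999997465BBBBBBBBBBBBBBBBB5689999999999999985ooooooooooooo
    0 986oo1222222ooooo9999999999999996566BBBBBBBBBBBBBBBBB568999999999999998oooooooooooo79
   20 ooooo2222223oooo58999999999999996566BBBBBBBBBBBBBBBBB568999999999999999oooooooooooooo
   40 ooooo222222ooooo69999999999999996577BBBBBBBBBBBBBBBBB568999999999999998oooooooooooooo
```

```bash
python3 - <<'E'
from h import *
import pickle
np.set_printoptions(precision=2,suppress=True,linewidth=200)
st,p,D=pickle.load(open("pics/w3.png.pkl","rb"))
im=p["image"].astype(int)
for c in (310,325,340): print("col",c,"line darkness rows",[(r,im[r,c].sum()) for r in range(302,322)])
for c in (297,353): print(c,[(r,im[r,c].tolist()) for r in range(209,222)])
print([ (r,im[r,c].tolist()) for c in (325,) for r in range(209,232)])
print("cols row 222",[(c,im[217,c].sum()) for c in list(range(286,298))+list(range(350,362))])
Rm=R.from_rotvec(st["tcp_rot"]).as_matrix()
for dx in (-.003,0,.003):
    f=lambda x,y,z: proj(p,np.array(st["tool_pos"])+Rm@np.array([x+dx,y,.0427-z]),st)
    print(dx,"line",f(0,0,.086),"top front",f(.014,0,.086),"back",f(-.014,0,.086),"ridge front top",f(.010,.0185,.010),f(.010,-.0185,.010),"bottom",f(.01,.02,0),f(.01,-.02,0), "ridge tip top",f(.01,.02,.01))
E
python3 -c "
import cv2;a=cv2.imread('pics/w3.png')[195:345,250:400];cv2.imwrite('pics/w3c.png',cv2.resize(a,None,fx=4,fy=4,interpolation=cv2.INTER_CUBIC))"
```

```text
col 310 line darkness rows [(302, np.int64(270)), (303, np.int64(259)), (304, np.int64(260)), (305, np.int64(263)), (306, np.int64(285)), (307, np.int64(120)), (308, np.int64(48)), (309, np.int64(73)), (310, np.int64(88)), (311, np.int64(74)), (312, np.int64(77)), (313, np.int64(81)), (314, np.int64(80)), (315, np.int64(77)), (316, np.int64(76)), (317, np.int64(62)), (318, np.int64(121)), (319, np.int64(285)), (320, np.int64(260)), (321, np.int64(261))]
col 325 line darkness rows [(302, np.int64(260)), (303, np.int64(268)), (304, np.int64(264)), (305, np.int64(267)), (306, np.int64(291)), (307, np.int64(108)), (308, np.int64(47)), (309, np.int64(80)), (310, np.int64(74)), (311, np.int64(89)), (312, np.int64(81)), (313, np.int64(80)), (314, np.int64(67)), (315, np.int64(88)), (316, np.int64(76)), (317, np.int64(68)), (318, np.int64(95)), (319, np.int64(294)), (320, np.int64(266)), (321, np.int64(265))]
col 340 line darkness rows [(302, np.int64(262)), (303, np.int64(262)), (304, np.int64(268)), (305, np.int64(270)), (306, np.int64(297)), (307, np.int64(71)), (308, np.int64(41)), (309,
[... 1751 characters left out ...]
356, np.int64(226)), (357, np.int64(153)), (358, np.int64(156)), (359, np.int64(166)), (360, np.int64(168)), (361, np.int64(167))]
-0.003 line [322.75 313.71] top front [322.68 285.38] back [322.83 338.41] ridge front top [353.58 221.56] [293.1  221.51] bottom [354.53 215.79] [292.26 215.74] ridge tip top [356.02 221.55]
0 line [322.73 307.95] top front [322.66 278.81] back [322.81 333.4 ] ridge front top [353.74 216.98] [292.94 216.93] bottom [354.68 211.4 ] [292.1  211.35] ridge tip top [356.19 216.97]
0.003 line [322.72 302.03] top front [322.64 272.06] back [322.79 328.24] ridge front top [353.9  212.35] [292.77 212.31] bottom [354.83 206.96] [291.95 206.92] ridge tip top [356.36 212.34]
```

View pics/w3c.png

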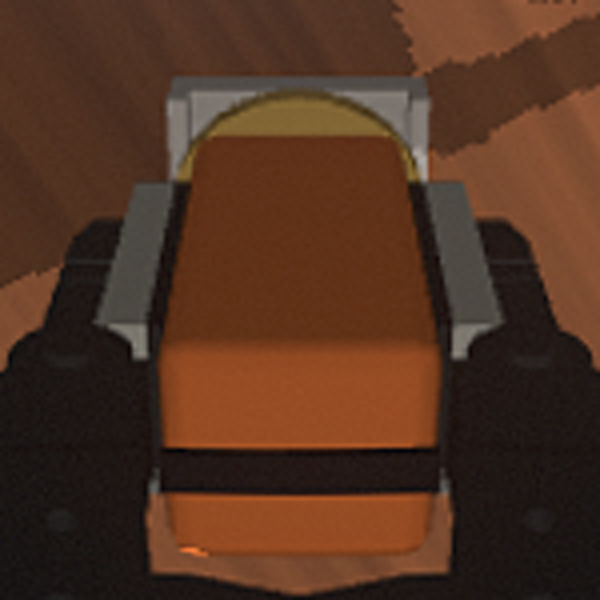

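Foot in hand: its axis sits about 1.5 mm behind the TCP in tool x and +0.7 mm in tool y, and it looks straight. Moving over the marks, turned lengthwise.

>>> step_arm(series=[0.01, -0.003, 0, 0.16, 0.025, -0.008, 0, 0.33, 0.04, -0.013, 0, 0.5, 0.056, -0.018, 0, 0.67, 0.072, -0.023, 0, 0.84, 0.088, -0.028, 0, 1.01, 0.1, -0.032, 0, 1.18, 0.1026, -0.032, 0, 1.296])

```text
time: 7.58
tool_pos: [0.5575, 0.044, 0.1522]
tcp_rot: [-3.109, 0.454, 0.0]
wrist_force: [0.7, 0.1, -1.2]
width: 0.318
grip_force: 55.3
```

>>> step_arm(series=[0, 0, 0.015, 0, 0, 0, 0.03, 0, 0, 0, 0.045, 0, 0, 0, 0.055, 0, 0, 0, 0.055, 0])

```text
time: 8.2
tool_pos: [0.5561, 0.0441, 0.0957]
tcp_rot: [3.109, -0.446, -0.004]
wrist_force: [0.1, -0.1, -1.5]
width: 0.32
grip_force: 55.3
```

```bash
python3 look.py w4.png mark rail_mid;  python3 - <<'E'
import cv2
a=cv2.imread('pics/w4.png')[130:280,220:420];cv2.imwrite('pics/w4c.png',cv2.resize(a,None,fx=4,fy=4,interpolation=cv2.INTER_CUBIC))
E
```

```text
8.2 [0.5561 0.0441 0.0957] [ 3.1093 -0.4463 -0.0043]
mark 0.86 [323.6 223.2] [0.5506 0.0469 0.034 ]
rail_mid 0.93 [256.7 221.2] [0.5667 0.0916 0.038 ]
```

View pics/w4c.png

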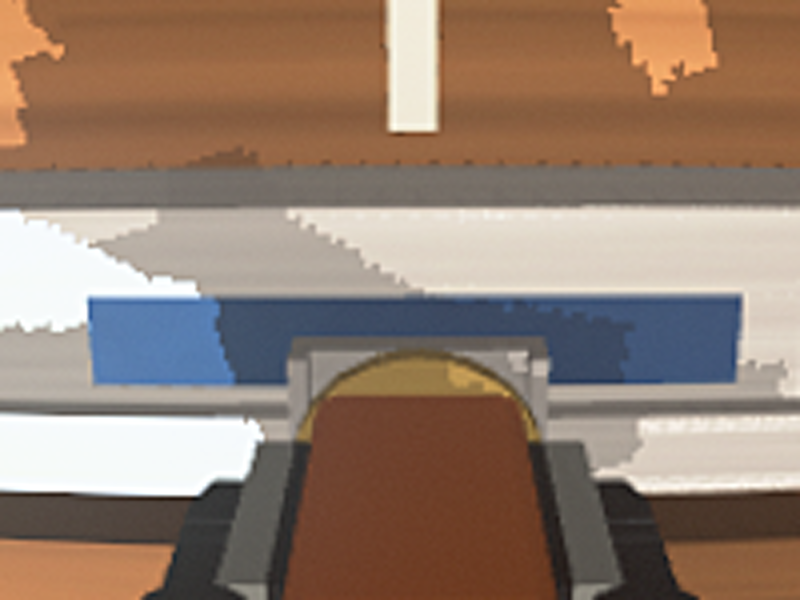

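The foot bar (bottom front edge about row 214.5, columns 292–357) hovers over the slot. The mark strip is at column 323, and the rear lip spans rows 233–253. Converting to across-channel millimetres.

```bash
python3 - <<'E'
from h import *
import pickle
np.set_printoptions(precision=2,suppress=True,linewidth=200)
st,p,D=pickle.load(open("pics/w4.png.pkl","rb")); im=p["image"].astype(int)
m=np.array([.5539,.0463,.034]); a=-.2816; ex=np.array([np.cos(a),np.sin(a),0]); ey=np.array([-ex[1],ex[0],0])
def X(c,r,z): d=atz(ray(p,(c,r),st),z)-m; return 1000*np.array([d@ex,d@ey])
for c in (255,385): print(c,[(r,im[r,c].tolist()) for r in list(range(178,186))+list(range(202,208))+list(range(223,238))+list(range(248,258))])
for c in (255,385):
  for nm,r in (("front outer",181.7),("front inner",204.2),("rear inner",233.2),("rear outer",253.2)):
    print(c,nm,[X(c,r,z) for z in (.034,.038,.042)])
zb=st["tool_pos"][2]-.0427
print("foot front bottom",X(324.5,214.3,zb),"ends",X(292,215,zb),X(357,215,zb),"ridge top front",X(324.5,217.7,zb+.01))
print("TCP",[1000*(np.array(st["tool_pos"])-m)@e for e in (ex,ey)])
print("mark strip",X(323.2,148,.034))
Rm=R.from_rotvec(st["tcp_rot"]).as_matrix();print("tool yaw",np.arctan2(Rm[1,0],Rm[0,0]),"tilt",Rm[:,2])
E
```

```text
255 [(178, [119, 114, 108]), (179, [119, 111, 107]), (180, [116, 110, 105]), (181, [108, 103, 98]), (182, [186, 176, 165]), (183, [232, 224, 209]), (184, [227, 217, 204]), (185, [228, 220, 208]), (202, [252, 254, 254]), (203, [239, 249, 252]), (204, [155, 181, 215]), (205, [75, 114, 168]), (206, [86, 123, 174]), (207, [89, 125, 174]), (223, [89, 126, 175]), (224, [86, 122, 174]), (225, [76, 117, 174]), (226, [150, 157, 165]), (227, [179, 172, 164]), (228, [187, 176, 165]), (229, [183, 175, 165]), (230, [164, 157, 149]), (231, [113, 110, 105]), (232, [115, 111, 106]), (233, [100, 95, 90]), (234, [222, 233, 233]), (235, [255, 255, 255]), (236, [248, 251, 253]), (237, [246, 250, 253]), (248, [246, 250, 249]), (249, [246, 250, 248]), (250, [246, 250, 251]), (251, [248, 252, 252]), (252, [255, 255, 255]), (253, [220, 233, 243]), (254, [57, 41, 33]), (255, [76, 66, 58]), (256, [79, 69, 61]), (257, [80, 69, 61])]
385 [(178, [118, 109, 101]), (179, [116, 108, 100]), (180, [106, 97, 91]), (181, [157, 146, 137]), (182, [214, 201, 187]), (183, [233, 226, 212]), (184, [231, 223, 210]), (185, [22
[... 985 characters left out ...]
7])]
255 rear outer [array([-28.08,  51.6 ]), array([-25.96,  50.58]), array([-23.85,  49.55])]
385 front outer [array([ 27.15, -42.82]), array([ 28.19, -42.  ]), array([ 29.22, -41.18])]
385 front inner [array([ 10.76, -43.72]), array([ 12.11, -42.88]), array([ 13.47, -42.05])]
385 rear inner [array([-11.65, -45.18]), array([ -9.85, -44.31]), array([ -8.06, -43.45])]
385 rear outer [array([-28.22, -46.42]), array([-26.1 , -45.53]), array([-23.98, -44.64])]
foot front bottom [10.58 -0.98] ends [10.12 19.88] [  9.99 -21.85] ridge top front [12.12 -0.98]
TCP [np.float64(2.7175216216010027), np.float64(-1.548539005242738)]
mark strip [50.32 -0.25]
tool yaw -0.2851150167795668 tilt [-0. -0. -1.]
```

>>> step_arm(series=[0.0008, 0, 0.004, 0, 0.0008, 0, 0.008, 0, 0.0008, 0, 0.012, 0, 0.0008, 0, 0.015, 0, 0.0008, 0, 0.017, 0, 0.0008, 0, 0.018, 0, 0.0008, 0, 0.018, 0])

```text
time: 9.22
tool_pos: [0.5579, 0.044, 0.0792]
tcp_rot: [3.11, -0.446, -0.0]
wrist_force: [-0.3, -0.2, -1.5]
width: 0.318
grip_force: 55.3
```

>>> step_arm(series=[0, 0, 0.0015, 0, 0, 0, 0.003, 0, 0, 0, 0.0045, 0, 0, 0, 0.006, 0, 0, 0, 0.006, 0])

```text
time: 9.85
tool_pos: [0.5579, 0.0439, 0.0731]
tcp_rot: [3.11, -0.446, -0.0]
wrist_force: [-0.7, 0.7, -2.1]
width: 0.323
grip_force: 55.3
```

In the slot, with no contact. Continuing to the spring.

>>> step_arm(series=[0, 0, 0.001, 0, 0, 0, 0.002, 0, 0, 0, 0.003, 0, 0, 0, 0.004, 0, 0, 0, 0.004, 0])

```text
time: 10.48
tool_pos: [0.558, 0.044, 0.0695]
tcp_rot: [-3.11, 0.446, -0.0]
wrist_force: [-2.0, 0.1, 0.9]
width: 0.319
grip_force: 55.8
```

>>> step_arm(series=[-0.0003, 0, 0.001, 0, -0.0005, 0, 0.002, 0, -0.0005, 0, 0.003, 0, -0.0005, 0, 0.004, 0, -0.0005, 0, 0.004, 0])

```text
time: 11.1
tool_pos: [0.558, 0.044, 0.0658]
tcp_rot: [-3.11, 0.446, -0.002]
wrist_force: [-2.2, -1.1, 4.9]
width: 0.32
grip_force: 56.3
```

>>> step_arm(series=[-0.0003, 0, 0.001, 0, -0.0005, 0, 0.002, 0, -0.0005, 0, 0.003, 0, -0.0005, 0, 0.004, 0, -0.0005, 0, 0.0045, 0, -0.0005, 0, 0.0045, 0])

```text
time: 11.85
tool_pos: [0.558, 0.0441, 0.0621]
tcp_rot: [3.11, -0.446, 0.003]
wrist_force: [-2.4, -0.5, 9.6]
width: 0.321
grip_force: 56.8
```

>>> step_arm(series=[0, 0, 0.0007, 0, 0, 0, 0.0007, -0.1, 0, 0, 0.0007, -0.2, 0, 0, 0.0007, -0.3, 0, 0, 0.0007, -0.3])

```text
time: 12.48
tool_pos: [0.559, 0.0446, 0.0619]
tcp_rot: [-3.141, -0.024, -0.006]
wrist_force: [-1.1, 1.3, 9.5]
width: 0.318
grip_force: 56.8
```

>>> step_arm(series=[-0.0005, -0.0003, 0.0003, -0.17, -0.0008, -0.0006, 0.0003, -0.34, -0.001, -0.0009, 0.0003, -0.51, -0.0012, -0.0012, 0.0003, -0.68, -0.0015, -0.0015, 0.0003, -0.84, -0.0015, -0.0015, 0.0003, -0.84])

```text
time: 13.22
tool_pos: [0.5576, 0.046, 0.0617]
tcp_rot: [2.857, 1.303, 0.006]
wrist_force: [-1.6, 0.9, 10.0]
width: 0.321
grip_force: 56.8
```

>>> step_arm(series=[0, 0, 0, -0.15, 0, 0, 0, -0.3, 0, 0, 0, -0.43, 0, 0, 0, -0.43, 0, 0, 0, -0.43])

```text
time: 13.85
tool_pos: [0.5573, 0.046, 0.0616]
tcp_rot: [2.514, 1.881, 0.005]
wrist_force: [-1.2, 0.2, 9.9]
width: 0.32
grip_force: 56.8
```

```bash
python3 look.py w5.png; python3 - <<'E'
from h import *
st=monitor.read_state();Rm=R.from_rotvec(st["tcp_rot"]).as_matrix();print("yaw",np.arctan2(Rm[1,0],Rm[0,0]),st["wrist_force"],st["torque"])
E
```

```text
13.85 [0.5573 0.046  0.0616] [2.5139 1.8812 0.005 ]
yaw 1.2847793687026412 [-1.71621053  0.94965023  8.82297662] [-0.02472549  0.43875758  0.04983726]
```

View pics/w5.png

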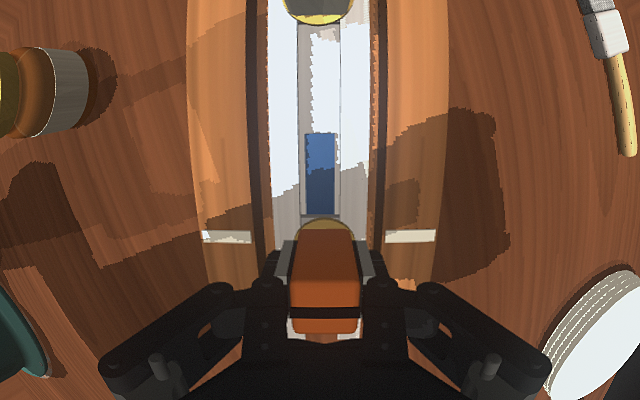

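Crosswise under the lips, with the white marks at (226,237) and (410,237) on either side of the stop. Checking lateral centring before easing up.

```bash
python3 - <<'E'
from h import *
import pickle
np.set_printoptions(precision=2,suppress=True,linewidth=200)
st,p,D=pickle.load(open("pics/w5.png.pkl","rb")); im=p["image"].astype(int)
print(np.array(p["hand_eye"]))
m=np.array([.5539,.0463,.034]); a=-.2816; ex=np.array([np.cos(a),np.sin(a),0]); ey=np.array([-ex[1],ex[0],0])
def X(c,r,z): d=atz(ray(p,(c,r),st),z)-m; return 1000*np.array([d@ex,d@ey])
for r in (60,170,205): print(r,[(c,im[r,c].sum()) for c in list(range(260,275))+list(range(294,308))+list(range(334,346))+list(range(364,378))])
for r in (222,226,260,325): print(r,[(c,im[r,c].tolist()) for c in list(range(286,306))+list(range(340,364))] if r!=260 else "")
z=st["tool_pos"][2]-.0427
print("col 324.4 at collar, lip, gtop",X(324.4,222,z+.03),X(324.4,200,.038),X(324.4,312,z+.086))
print("TCP",1000*(np.array(st["tool_pos"])-m)@ex)
print("marks",X(226,237,.034),X(410,237,.034))
E
```

```text
[[ 0.    0.95  0.3   0.08]
 [ 1.   -0.   -0.    0.  ]
 [ 0.    0.3  -0.95 -0.14]
 [ 0.    0.    0.    1.  ]]
60 [(260, np.int64(248)), (261, np.int64(257)), (262, np.int64(261)), (263, np.int64(264)), (264, np.int64(261)), (265, np.int64(252)), (266, np.int64(266)), (267, np.int64(471)), (268, np.int64(746)), (269, np.int64(726)), (270, np.int64(716)), (271, np.int64(713)), (272, np.int64(714)), (273, np.int64(714)), (274, np.int64(713)), (294, np.int64(719)), (295, np.int64(743)), (296, np.int64(585)), (297, np.int64(392)), (298, np.int64(426)), (299, np.int64(506)), (300, np.int64(500)), (301, np.int64(509)), (302, np.int64(511)), (303, np.int64(514)), (304, np.int64(513)), (305, np.int64(505)), (306, np.int64(508)), (307, np.int64(504)), (334, np.int64(716)), (335, np.int64(716)), (336, np.int64(714)), (337, np.int64(718)), (338, np.int64(727)), (339, np.int64(726)), (340, np.int64(355)), (341, np.int64(739)), (342, np.int64(725)), (343, np.int64(718)), (344, np.int64(715)), (345, np.int64(715)), (364, np.int64(717)), (365, np.int64(716)), (366, np.int64(716)), (367, np.int64(719)
[... 5170 characters left out ...]
, 76, 35]), (305, [149, 76, 37]), (340, [149, 76, 35]), (341, [152, 78, 39]), (342, [149, 75, 35]), (343, [149, 75, 35]), (344, [150, 76, 36]), (345, [148, 74, 34]), (346, [151, 76, 37]), (347, [149, 77, 37]), (348, [151, 77, 36]), (349, [151, 78, 39]), (350, [151, 78, 39]), (351, [148, 75, 33]), (352, [147, 75, 35]), (353, [144, 73, 35]), (354, [143, 73, 36]), (355, [139, 68, 32]), (356, [110, 45, 10]), (357, [164, 147, 135]), (358, [216, 208, 194]), (359, [217, 204, 190]), (360, [161, 127, 106]), (361, [123, 68, 40]), (362, [138, 84, 52]), (363, [55, 34, 23])]
col 324.4 at collar, lip, gtop [ 4.32 15.2 ] [ 4.39 24.22] [ 4.08 -1.72]
TCP 3.3400516103071918
marks [-57.22  -1.09] [57.46 -1.46]
```

The stop is about 2.5 mm off the slot's middle (plinth +x). Centring it before letting it rise.

>>> step_arm(series=[0, -0.0008, 0, 0, 0, -0.0016, 0, 0, 0, -0.0025, 0, 0, 0, -0.0025, 0, 0])

```text
time: 14.4
tool_pos: [0.557, 0.0461, 0.0624]
tcp_rot: [2.511, 1.879, 0.01]
wrist_force: [1.7, -1.5, 9.0]
width: 0.324
grip_force: 56.8
```

```bash
python3 look.py w6.png; python3 - <<'E'
from h import *
import pickle
st,p,D=pickle.load(open("pics/w6.png.pkl","rb")); im=p["image"].astype(int)
print(st["wrist_force"])
print(226,[(c,im[226,c].tolist()) for c in list(range(297,307))+list(range(342,354))])
print(205,[(c,im[205,c].sum()) for c in list(range(272,280))+list(range(298,310))+list(range(336,348))+list(range(366,374))])
E
```

```text
14.4 [0.557  0.0461 0.0624] [2.5108 1.8794 0.0098]
[ 1.6570207  -1.52314265  8.97622028]
226 [(297, [155, 145, 136]), (298, [160, 151, 143]), (299, [164, 154, 146]), (300, [124, 115, 108]), (301, [93, 83, 71]), (302, [89, 76, 56]), (303, [91, 73, 45]), (304, [112, 91, 55]), (305, [130, 104, 59]), (306, [136, 109, 63]), (342, [136, 111, 62]), (343, [132, 106, 60]), (344, [117, 93, 53]), (345, [93, 74, 42]), (346, [79, 64, 37]), (347, [109, 97, 82]), (348, [140, 131, 120]), (349, [157, 147, 138]), (350, [157, 149, 138]), (351, [157, 147, 138]), (352, [154, 145, 137]), (353, [155, 146, 136])]
205 [(272, np.int64(286)), (273, np.int64(393)), (274, np.int64(466)), (275, np.int64(451)), (276, np.int64(443)), (277, np.int64(446)), (278, np.int64(442)), (279, np.int64(439)), (298, np.int64(457)), (299, np.int64(401)), (300, np.int64(342)), (301, np.int64(395)), (302, np.int64(458)), (303, np.int64(455)), (304, np.int64(457)), (305, np.int64(418)), (306, np.int64(303)), (307, np.int64(186)), (308, np.int64(212)), (309, np.int64(205)), (336, np.int64(456)), (337, np.int64(451)), (338, np.int64(460)), (339, np.int64(423)), (340, np.int64(331)), (341, np.int64(455)), (342, np.int64(449)), (343, np.int64(446)), (344, np.int64(445)), (345, np.int64(441)), (346, np.int64(438)), (347, np.int64(448)), (366, np.int64(432)), (367, np.int64(317)), (368, np.int64(212)), (369, np.int64(230)), (370, np.int64(237)), (371, np.int64(234)), (372, np.int64(241)), (373, np.int64(244))]
```

>>> step_arm(series=[0, -0.0007, 0, 0, 0, -0.0014, 0, 0, 0, -0.002, 0, 0, 0, -0.002, 0, 0])

```text
time: 14.95
tool_pos: [0.5566, 0.0463, 0.063]
tcp_rot: [2.509, 1.878, 0.013]
wrist_force: [4.2, -3.2, 8.6]
width: 0.318
grip_force: 56.7
```

```bash
cat > lat.py <<'E'
from h import *
import pickle,sys
st,p,D=pickle.load(open("pics/%s.pkl"%sys.argv[1],"rb")); im=p["image"].astype(int)
print(st["wrist_force"])
R2=im[226]; b=(R2[:,0]-R2[:,2]>30).astype(int); c=np.nonzero(b[285:365])[0]+285; print("collar",c.min(),c.max())
s=im[205].sum(1); print("edges",[(k,s[k]) for k in list(range(296,304))+list(range(337,346))])
E
python3 look.py w7.png; python3 lat.py w7.png; python3 lat.py w5.png
```

```text
14.95 [0.5566 0.0463 0.063 ] [2.5088 1.8783 0.0132]
[ 4.24919952 -3.20981022  8.61811489]
collar 302 346
edges [(296, np.int64(457)), (297, np.int64(454)), (298, np.int64(454)), (299, np.int64(468)), (300, np.int64(332)), (301, np.int64(364)), (302, np.int64(461)), (303, np.int64(455)), (337, np.int64(455)), (338, np.int64(459)), (339, np.int64(409)), (340, np.int64(265)), (341, np.int64(459)), (342, np.int64(451)), (343, np.int64(445)), (344, np.int64(441)), (345, np.int64(444))]
[-1.19721237  0.229038    9.85958957]
collar 302 346
edges [(296, np.int64(448)), (297, np.int64(454)), (298, np.int64(461)), (299, np.int64(341)), (300, np.int64(373)), (301, np.int64(428)), (302, np.int64(458)), (303, np.int64(452)), (337, np.int64(458)), (338, np.int64(424)), (339, np.int64(389)), (340, np.int64(392)), (341, np.int64(456)), (342, np.int64(452)), (343, np.int64(445)), (344, np.int64(444)), (345, np.int64(441))]
```

It is stuck by friction. Going slightly deeper and wiggling the yaw to free it.

>>> step_arm(series=[0, 0, 0.001, 0.05, 0, 0, 0.001, 0.12, 0, 0, 0.001, 0, 0, 0, 0.001, -0.12, 0, 0, 0.001, 0, 0, 0, 0.001, 0])

```text
time: 15.75
tool_pos: [0.5545, 0.0471, 0.0613]
tcp_rot: [2.513, 1.878, 0.009]
wrist_force: [1.7, 0.7, 9.4]
width: 0.322
grip_force: 56.8
```

```bash
python3 look.py w8.png; python3 lat.py w8.png
```

```text
15.75 [0.5545 0.0471 0.0613] [2.5133 1.8785 0.0089]
[1.66995812 0.68616246 9.44763667]
collar 302 347
edges [(296, np.int64(456)), (297, np.int64(463)), (298, np.int64(467)), (299, np.int64(457)), (300, np.int64(446)), (301, np.int64(442)), (302, np.int64(450)), (303, np.int64(446)), (337, np.int64(178)), (338, np.int64(313)), (339, np.int64(417)), (340, np.int64(458)), (341, np.int64(452)), (342, np.int64(457)), (343, np.int64(419)), (344, np.int64(358)), (345, np.int64(339))]
```

It moved 2.2 mm and is now centred: slot edges at about 303 and 344.5, collar at 302–347. Easing up.

>>> step_arm(series=[0, 0, -0.0008, 0, 0, 0, -0.0016, 0, 0, 0, -0.0024, 0, 0, 0, -0.003, 0, 0, 0, -0.0036, 0, 0, 0, -0.0042, 0, 0, 0, -0.0042, 0])

```text
time: 16.68
tool_pos: [0.5545, 0.0471, 0.065]
tcp_rot: [2.512, 1.88, 0.009]
wrist_force: [2.3, -0.0, 6.2]
width: 0.32
grip_force: 56.4
```

>>> step_arm(series=[0, 0, -0.0006, 0, 0, 0, -0.0012, 0, 0, 0, -0.0018, 0, 0, 0, -0.0024, 0, 0, 0, -0.003, 0, 0, 0, -0.003, 0])

```text
time: 17.42
tool_pos: [0.5522, 0.0471, 0.0666]
tcp_rot: [2.514, 1.881, 0.003]
wrist_force: [3.0, -0.1, 5.1]
width: 0.322
grip_force: 56.2
```

>>> step_arm(series=[0, 0.001, -0.0005, 0, 0, 0.002, -0.001, 0, 0, 0.002, -0.0015, 0.04, 0, 0.002, -0.002, 0, 0, 0.002, -0.002, 0, 0, 0.002, -0.002, 0])

```text
time: 18.18
tool_pos: [0.5523, 0.0464, 0.0675]
tcp_rot: [-2.515, -1.881, 0.002]
wrist_force: [-0.2, 0.3, 3.8]
width: 0.321
grip_force: 56.1
```

```bash
python3 look.py w9.png; python3 lat.py w9.png;  python3 - <<'E'
import cv2
a=cv2.imread('pics/w9.png')[180:340,220:420];cv2.imwrite('pics/w9c.png',cv2.resize(a,None,fx=3.7,fy=3.7,interpolation=cv2.INTER_CUBIC))
from h import *
st=monitor.read_state();Rm=R.from_rotvec(st["tcp_rot"]).as_matrix();print("yaw",np.arctan2(Rm[1,0],Rm[0,0]),Rm[:,2])
E
```

```text
18.175 [0.5523 0.0464 0.0675] [-2.5151 -1.8809  0.0022]
[-0.22329134  0.29305056  3.83689786]
collar 302 347
edges [(296, np.int64(445)), (297, np.int64(447)), (298, np.int64(449)), (299, np.int64(452)), (300, np.int64(460)), (301, np.int64(457)), (302, np.int64(466)), (303, np.int64(465)), (337, np.int64(201)), (338, np.int64(204)), (339, np.int64(203)), (340, np.int64(196)), (341, np.int64(184)), (342, np.int64(313)), (343, np.int64(422)), (344, np.int64(460)), (345, np.int64(458))]
yaw 1.2843483030377065 [-1.76170308e-03 -6.00973535e-05 -9.99998446e-01]
```

View pics/w9c.png

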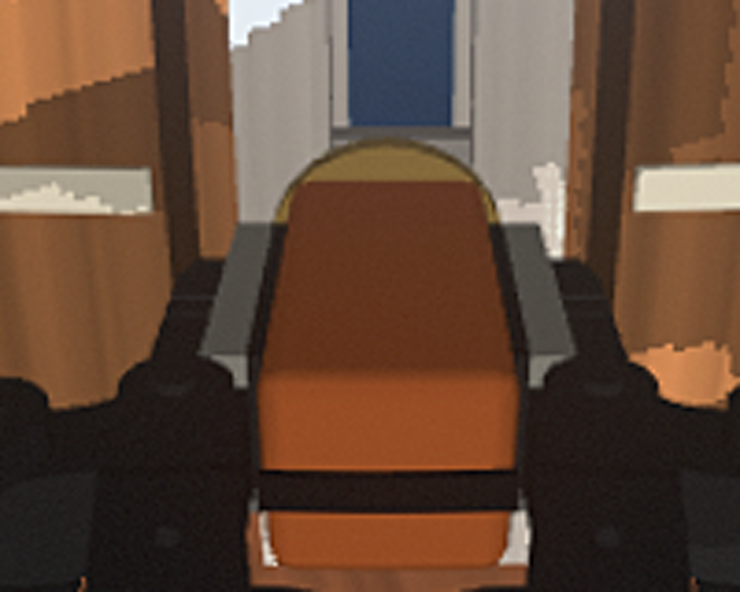

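The stop is crosswise with its post upright. It is about 2 mm off towards the rear now. Re-centring and unloading.

>>> step_arm(series=[0, 0.001, 0, 0.05, 0, 0.002, 0, 0, 0, 0.0025, 0, -0.05, 0, 0.0025, -0.0005, 0, 0, 0.0025, -0.001, 0, 0, 0.0025, -0.0015, 0, 0, 0.0025, -0.0015, 0])

```text
time: 19.1
tool_pos: [0.5539, 0.0456, 0.0678]
tcp_rot: [-2.514, -1.881, 0.004]
wrist_force: [1.0, -0.0, -8.7]
width: 0.32
grip_force: 54.5
```

```bash
python3 look.py w10.png; python3 lat.py w10.png
```

```text
19.1 [0.5539 0.0456 0.0678] [-2.5137 -1.8815  0.0042]
[ 0.9897295  -0.03754913 -8.70723532]
collar 302 347
edges [(296, np.int64(451)), (297, np.int64(455)), (298, np.int64(456)), (299, np.int64(459)), (300, np.int64(464)), (301, np.int64(473)), (302, np.int64(462)), (303, np.int64(455)), (337, np.int64(197)), (338, np.int64(189)), (339, np.int64(266)), (340, np.int64(398)), (341, np.int64(457)), (342, np.int64(453)), (343, np.int64(447)), (344, np.int64(399)), (345, np.int64(341))]
```

Locked: pulling up is now resisted at z 0.0678. Unloading, then releasing.

>>> step_arm(series=[0, 0, 0.0004, 0, 0, 0, 0.0008, 0, 0, 0, 0.0008, 0])

```text
time: 19.52
tool_pos: [0.554, 0.0456, 0.0678]
tcp_rot: [-2.514, -1.881, 0.004]
wrist_force: [-2.7, 0.2, -9.6]
width: 0.32
grip_force: 54.4
```

>>> step_arm(series=[0, 0, 0.0005, 0, 0, 0, 0.001, 0, 0, 0, 0.001, 0, 0, 0, 0.001, 0])

```text
time: 20.02
tool_pos: [0.5542, 0.0457, 0.0677]
tcp_rot: [-2.514, -1.881, 0.004]
wrist_force: [-6.6, 0.9, -4.8]
width: 0.323
grip_force: 55.1
```

>>> step_arm(series=[0, -0.0006, 0.0003, 0, 0, -0.0012, 0.0005, 0, 0, -0.0012, 0.0005, 0, 0, -0.0012, 0.0005, 0])

```text
time: 20.52
tool_pos: [0.5541, 0.0457, 0.0677]
tcp_rot: [2.515, 1.883, -0.001]
wrist_force: [-4.5, -0.7, -1.2]
width: 0.318
grip_force: 55.2
```

>>> step_arm(series=[0, -0.0006, 0, 0, 0, -0.001, 0, 0, 0, -0.001, 0, 0, 0, -0.001, 0, 0])

```text
time: 21.02
tool_pos: [0.5539, 0.0458, 0.0677]
tcp_rot: [2.514, 1.882, 0.001]
wrist_force: [-3.7, -4.6, -2.5]
width: 0.319
grip_force: 55.2
```

>>> step_arm(series=[0, 0, 0, 0, 0, 0, 0, 0, 0, 0, 0, 0, 0, 0, 0, 0, 0, 0, 0, 0, 0, 0, 0, 0, 0, 0, 0, 0, 0, 0, 0, 0], gripper=1)

```text
time: 22.02
tool_pos: [0.5533, 0.0464, 0.0671]
tcp_rot: [-2.515, -1.882, 0.0]
wrist_force: [-0.5, 0.4, 0.4]
width: 1.004
grip_force: 0.0
```

>>> step_arm(series=[0, 0, -0.02, 0, 0, 0, -0.05, 0, 0, 0, -0.09, 0, 0, 0, -0.13, 0, 0, 0, -0.15, 0, 0, 0, -0.15, 0])

```text
time: 22.78
tool_pos: [0.5544, 0.0464, 0.2187]
tcp_rot: [2.514, 1.881, 0.004]
wrist_force: [-0.2, -0.3, 0.3]
width: 0.999
grip_force: 0.0
```

```bash
python3 look.py w11.png stop stop_grip; python3 - <<'E'
from h import *
p=viewer.read_camera("scene"); save(p,"s2.png")
a=cv2.imread('pics/w11.png')[0:320,160:480]; b=cv2.imread('pics/s2.png'); u=proj(p,[.554,.046,.05]).astype(int)
b=b[max(0,u[1]-55):u[1]+55,u[0]-60:u[0]+80]; b=cv2.resize(b,(int(b.shape[1]*320/b.shape[0]),320),interpolation=cv2.INTER_CUBIC)
cv2.imwrite("pics/f.png",np.hstack([a,b]))
E
```

```text
22.775 [0.5544 0.0464 0.2187] [2.5138 1.8811 0.0044]
stop 0.93 [325.2 176.5] [0.5543 0.037  0.    ]
stop_grip 0.67 [323.1 190.9] [0.5516 0.0364 0.058 ]
```

View pics/f.png

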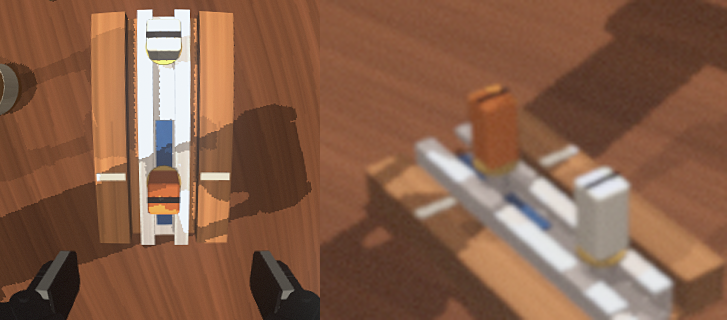

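The orange stop stands upright and crosswise at the marks (left view about (163,190), marks at (111,177) and (215,177)), at the same seat as the white one. The gripper is clear. Handing in.

```bash
python3 -c "
from workcell import job
print(job.finish_job())"
```

```text
the job is handed in; nothing more can be done
None
```

I fitted the orange stop crosswise in the channel at the marks, where it held against an upward pull; I let go of it standing upright and handed the job in at about 23 s, but no verdict came back.

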